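# Fit the coupling sleeve on the bench spindle

## Task

Pull the longer of the two steel coupling sleeves out of its cup in the holder and slide it, notched end down, over the upright shaft of the spindle stand. A cross pin low on the shaft stops it short of home: turn the sleeve until its notches drop over the pin, press it fully home on the stand, and let go of it. Leave the short sleeve in its cup and everything else where it is.

Things in the scene. Friction and masses are not known exactly. Their poses are not given: they have to be found in the camera images.
- long_sleeve: The sleeve to fit: plain steel tube 120 mm long, outside diameter 34, bore 23 right through, about 220 g. Its lower rim has four notches (like a castle nut), 11 mm wide, 16 deep, through the wall, along its own +x, -x, +y and -y. Origin: on the tube axis at the notched rim; z along the tube to its plain top. Stands upright, notches down, in either cup of the holder, 79 mm of it above the cup rim.
- short_sleeve: A second sleeve of the same kind and diameter but only 85 mm long; stands in the holder's other cup. Same origin and axes. Stays where it is.
- sleeve_holder: Fixed holder: dark plate 60 x 150 x 8 mm with two upright black cups (outside 46, bore 38 mm), centred 40 mm to either side of the plate's centre along its y axis. The cup floors are 12 mm and the cup rims 53 mm above the table. Origin: centre of the plate's underside.
- seat (a point): Point on the shaft's axis on the flat top of the stand's grey bearing housing (58 mm across, 35 mm above the table, on a round flange 100 mm across), where the sleeve's lower rim sits when home; z up. Fixed. The pin through the shaft (see shaft_top) has its centre line 10 mm above this point: a sleeve resting on the pin stands 13 mm above home.
- shaft_top (a point): Centre of the top of the fixed upright steel shaft, 95 mm above seat. Shaft 20 mm in diameter, top 12 mm tapering to 11; it does not turn. A cross pin 6 mm thick, 31 mm long, goes level through it near its foot. The pin's heading is different each time and no listed axes show it. With a pair of notches within about 0.1 rad of the pin the sleeve goes down over it.
- specimen_jar: Bystander: screw-top jar, 40 mm across, 52 high; origin at the centre of its underside.
- hex_driver: Bystander: hex driver lying on the table, 153 mm long along its y, 19 thick; origin at the middle, underside.
- saline_bottle: Bystander: bottle, 58 mm across, 138 high; origin at the centre of its underside.
- gauze_pack: Bystander: flat white gauze pack, 62 x 75 mm, 11 high; origin at the centre of its underside.
- specimen_jar_right: Bystander: a second screw-top jar, 40 mm across, 52 high, at the right of the table; origin at the centre of its underside.
Mind the look-alikes: they are no part of the job. Leave any pink look-alike of the long_sleeve alone.

How it is judged (in metres and radians):
On the way, in this order (a step that is already met when the one before it is completed fails the run):
1. the long sleeve is drawn up out of its cup (z of long_sleeve in the frame of sleeve_holder above 0.06 m), for 0.1 s.
2. the long sleeve is on the shaft, notched end down (horizontal distance between long_sleeve and seat below 0.004 m and z of long_sleeve in the frame of seat below 0.075 m and angle between long_sleeve's own z axis and vertical below 0.12 rad), for 0.1 s.
At the end, for the whole second after the job is handed in: The long sleeve stands upright (within 0.05 rad) on the shaft (axis within 4 mm), its notched rim within 3 mm of the seat, at rest and released; the short sleeve is upright in its cup (moved under 25 mm); jar, hex driver, bottle, gauze pack and right jar moved under 40 mm (horizontal distance between long_sleeve and seat below 0.004 m and z of long_sleeve in the frame of seat below 0.003 m and angle between long_sleeve's own z axis and vertical below 0.05 rad and linear speed of long_sleeve below 0.02 m/s and distance of short_sleeve from where it was at the start of the episode below 0.025 m and angle between short_sleeve's own z axis and vertical below 0.15 rad and distance of each of specimen_jar, hex_driver, saline_bottle, gauze_pack, specimen_jar_right from where it was at the start of the episode below 0.04 m); the robot touches nothing.
It fails at once if the short sleeve is pulled out of its cup (z of short_sleeve in the frame of sleeve_holder above 0.045 m).
It fails at once if a bystander is pushed away or knocked over (distance of any of specimen_jar, hex_driver, saline_bottle, gauze_pack, specimen_jar_right from where it was at the start of the episode above 0.06 m).
It also fails if it takes over 51 s, if anything falls off the work surface, if the arm or the gripper's body presses on something with over 40 N, if the wrist force passes 120 N, or if a joint passes its speed limit or range.

## Robot

A 7-joint arm with a two-finger parallel gripper is mounted at the origin on a cart in front of the work surface, level with it; the furniture and walls round the work are solid. World frame = base frame: x ahead of the robot, y to its left, z up, the work surface at z = 0. Lengths are in mm, angles in rad, forces in N, time in s.
With the tool pointing down it reaches from about 400 to 900 mm from the base axis. Payload 5.5 kg.
Tool frame: the origin (TCP) lies midway between the tips of the shut fingers; the grasp point (between the pads) lies 19 mm behind it; z points along the fingers, y is the line along which they close (so a half turn about z gives the same grasp; the last joint's range is limited). The gripper opens to 92 mm and grips with 3 to 60 N. Pads are 19 mm wide; open, the fingers measure 130 mm over their backs; the gripper's body (75 mm by 190 mm) begins 47 mm behind the grasp point.
Start: joints at [1.384, 0.501, -0.427, 1.55, 0.221, 1.138, -0.21], TCP at [282.643, -585.332, 198.629] pointing down, gripper open.
Joint ranges: [-2.88, 2.88], [-0.31, 2.03], [-1.54, 1.56], [0.2, 2.42], [-1.41, 4.55], [0.19, 2.02], [-2.57, 2.57]. Speed limits (rad/s): [2.57, 2.57, 3.14, 3.14, 3.14, 3.14, 3.14].

## Interface

Orientations are given as a 3x3 rotation matrix whose columns are the frame's x, y, z axes.
In Python, from rig import arm, claw, solver, sensors, viewer, order gives the robot as it stands. The module is installed in compiled form; this text tells all that it offers. Calls block until the motion is done:
- arm.goto(position, orientation): joint-space move of the TCP to a pose.
- arm.move_straight(position, rot=None, v=150, f_stop=None): straight line of the TCP; rot=None keeps the orientation; v is the mean speed in mm/s. With f_stop (N) it stops when the force on the tool has changed by that much, and returns True; else False.
- arm.goto_joints(angles): joint-space move.
- claw.command_gripper(opening, force=None): finger opening in mm; force is the grip in N (None keeps the last); returns when the fingers have stopped.
- arm.wait(seconds).
- solver.inverse_kinematics(position, orientation): joint angles nearest the present ones, or None.
- sensors.state(): the state.
- viewer.grab_frame(name): name is "scene" or "top" or "wrist"; returns the picture (384x512x3 uint8, red, green, blue); there is no depth.
- viewer.calibration(name): a dict with "fx", "fy", "cx", "cy" (pixels), "world_to_cam" (4x4, takes a point from world to camera coordinates). Camera axes: x right, y down, z forward; pixel columns grow to the right and rows downward; lengths in mm; the calibration is good to about 2 mm. A picture is of the moment at which its call begins: read the wrist's pose just before it. calibration takes no time and is no camera call; for the wrist camera it gives the pose at the moment of the call.
A pose or a line that the arm cannot do raises arm.IKError and nothing moves.
- order.hand_in(): hands the job in; it is judged then, once.
The state is a dict: "clock": time; "qpos": joint angles; "qvel": joint speeds; "tau": joint torques, N m; "tool_pos": TCP position; "ee_rot": TCP orientation; "contact_force": force on the tool from outside, world axes, zero at the start; "ft_torque": the same for the moment, N m; "grip_width": finger opening in mm; "gripper_force": force on a finger pad.
Only numpy, scipy, OpenCV 4.12 (cv2) and the standard library are available. Lean on these libraries where they do the work, as an engineer would, in place of code of your own. Each camera call takes 0.05 s, during which the arm holds its last target. There are 200 camera calls.

## Working session

There is one attempt and no reset: what is moved stays moved. The work goes in short steps, each a Python script; the robot and the scene stay as the last script left them, time stands still between calls to the robot, and variables do not carry over. Pictures are saved under pics/ and viewed, at most 10 in all, crops included, and the job is handed in when it is done.

```bash
mkdir -p pics; python3 - <<'E'
from rig import *
import cv2,numpy as np
for n in("scene","top"):
    f=viewer.grab_frame(n);cv2.imwrite(f"pics/{n}0.png",f[:,:,::-1])
    c=viewer.calibration(n);print(n,c["fx"],c["fy"],c["cx"],c["cy"]);print(np.round(c["world_to_cam"],3))
a=cv2.imread("pics/scene0.png");b=cv2.imread("pics/top0.png")
cv2.imwrite("pics/both0.png",cv2.resize(np.vstack([a,b]),(450,600)) if 0 else cv2.resize(np.hstack([a,b]),(800,300)))
print(sensors.state()["clock"])
E
```

```text
scene 404.3575464208366 404.3575464208366 261.1065881243623 192.36385372023855
[[-5.56000e-01 -8.31000e-01 -2.40000e-02  4.20320e+02]
 [-3.64000e-01  2.69000e-01 -8.92000e-01  2.36212e+02]
 [ 7.47000e-01 -4.87000e-01 -4.52000e-01  8.70309e+02]
 [ 0.00000e+00  0.00000e+00  0.00000e+00  1.00000e+00]]
top 359.9108894018716 359.9108894018716 250.83000985702776 190.29130355112474
[[-1.700000e-02 -1.000000e+00  8.000000e-03  1.434270e+02]
 [-9.910000e-01  1.500000e-02 -1.300000e-01  5.518860e+02]
 [ 1.300000e-01 -1.000000e-02 -9.910000e-01  1.220728e+03]
 [ 0.000000e+00  0.000000e+00  0.000000e+00  1.000000e+00]]
0.1
```

View pics/scene0.png

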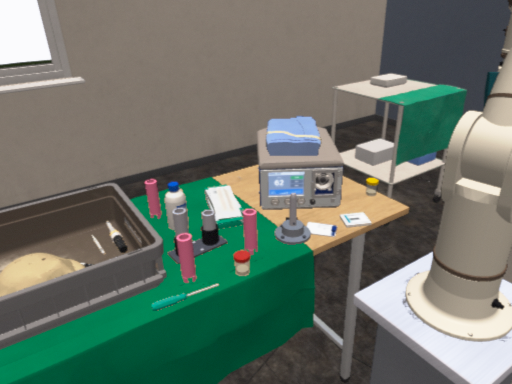

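View pics/top0.png

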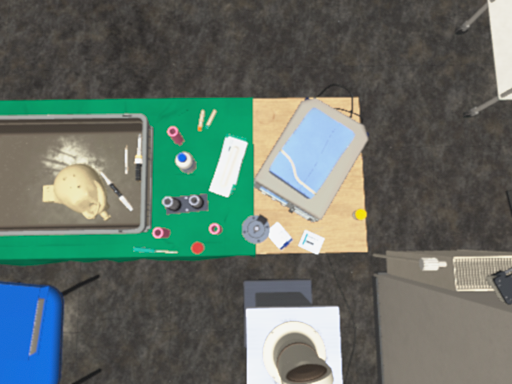

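Two grey sleeves stand in the holder (scene around (181,220) and (209,225); top (168,202) and (197,201)). There are three pink look-alikes (scene (152,198), (187,257), (250,230)), which I will leave alone. The stand is at scene (293,220), top (256,229). I'll enlarge both views to see which grey sleeve is longer.

```bash
cat > h.py <<'E'
from rig import *
import cv2,numpy as np
def ray(n,u,v,c=None):
    c=c or viewer.calibration(n);M=np.array(c["world_to_cam"]);R=M[:3,:3];o=-R.T@M[:3,3]
    d=R.T@np.array([(u-c["cx"])/c["fx"],(v-c["cy"])/c["fy"],1]);return o,d/np.linalg.norm(d)
def onz(n,u,v,z,c=None):
    o,d=ray(n,u,v,c);return o+d*(z-o[2])/d[2]
def proj(n,p,c=None):
    c=c or viewer.calibration(n);q=np.array(c["world_to_cam"])@np.r_[p,1];return np.array([c["fx"]*q[0]/q[2]+c["cx"],c["fy"]*q[1]/q[2]+c["cy"]])
E
python3 - <<'E'
from h import *
a=cv2.imread("pics/scene0.png");b=cv2.imread("pics/top0.png")
ca=cv2.resize(a[170:290,140:320],(720,480),interpolation=cv2.INTER_CUBIC)[:, :]
cb=cv2.resize(b[180:255,140:290],(800,400),interpolation=cv2.INTER_CUBIC)
cv2.imwrite("pics/crop1.png",cv2.resize(np.vstack([cv2.resize(a[190:256,150:315],(750,300),interpolation=3),cv2.resize(b[180:246,140:305],(750,300),interpolation=3)]),(750,600)))
for u,v in((168,202),(197,201)):print([np.round(onz("top",u,v,z),0) for z in (97,132)],[np.round(proj("scene",onz("top",u,v,z))) for z in (97,132)])
print(onz("top",256,229,35))
print(onz("top",160,232,120),onz("top",215,228,120),onz("top",183,162,138),onz("top",197,248,52))
E
```

```text
[array([511., 409.,  97.]), array([508., 401., 132.])] [array([179., 222.]), array([180., 209.])]
[array([513., 313.,  97.]), array([510., 309., 132.])] [array([212., 210.]), array([214., 199.])]
[419.48069214 118.99307087  35.        ]
[413.00309028 428.13939001 120.        ] [422.8633915  252.34737073 120.        ] [636.25352442 353.27051011 138.        ] [358.68695997 319.3271696   52.        ]
```

View pics/crop1.png

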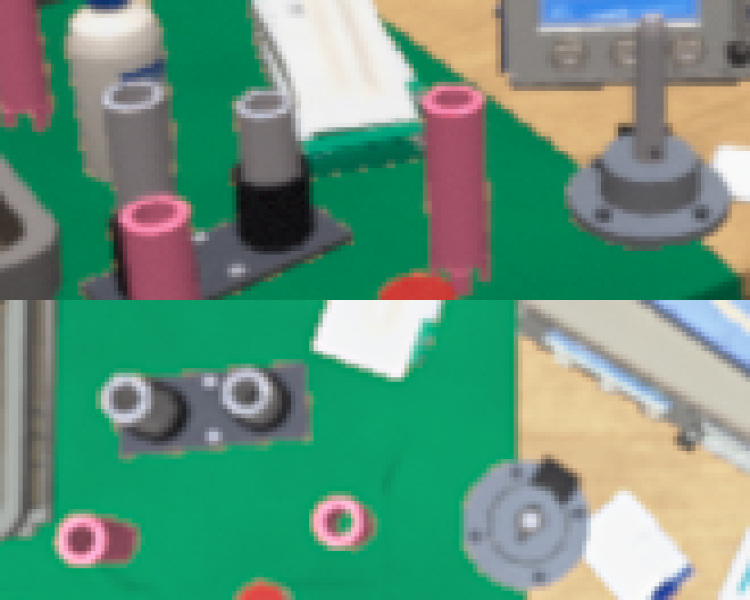

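Long sleeve: the grey one on the left, at scene (180,211) and top (168,202). Its rim matches the 132 mm height in both views, and the right one at (208,213)/(194,200) matches 97 mm. The pink ones are ruled out. Next I'll look at the stand and holder with the wrist camera.

```bash
cat >> h.py <<'E'
def Rd(yaw):
    z=np.array([0,0,-1.]);y=np.array([np.cos(yaw),np.sin(yaw),0]);return np.c_[np.cross(y,z),y,z]
E
python3 - <<'E'
from h import *
s=sensors.state();T=np.eye(4);T[:3,:3]=s["ee_rot"];T[:3,3]=s["tool_pos"]
M=np.array(viewer.calibration("wrist")["world_to_cam"]);print(np.round(M@T,2),viewer.calibration("wrist")["fx"]);print(np.round(s["ee_rot"],2))
for yaw in np.arange(0,3.2,.39):
  print(round(yaw,2),[None if q is None else np.round(q,1)[[0,6]] for q in (solver.inverse_kinematics(p,Rd(y)) for p in([419,119,154],[419,119,400],[508,401,93],[508,401,400]) for y in(yaw,yaw+np.pi))])
E
```

```text
[[-0.0000e+00  1.0000e+00  0.0000e+00 -1.4000e-01]
 [-9.5000e-01 -0.0000e+00 -3.0000e-01  2.3330e+01]
 [-3.0000e-01 -0.0000e+00  9.5000e-01  2.0181e+02]
 [ 0.0000e+00  0.0000e+00  0.0000e+00  1.0000e+00]] 334.57812483399823
[[ 0.9   0.43 -0.  ]
 [ 0.43 -0.9   0.  ]
 [ 0.   -0.   -1.  ]]
0.0 [array([ 0.6, -0.6]), array([0.8, 2.4]), array([ 0.9, -0.2]), None, array([ 0.1, -1.4]), array([0.1, 1.7]), array([ 0. , -1.1]), array([0., 2.])]
0.39 [array([ 0.7, -0.3]), array([-1.5, -2.5]), array([0.9, 0.2]), None, array([ 0.1, -1. ]), array([0.1, 2.1]), array([ 0. , -0.8]), array([0. , 2.4])]
0.78 [array([0.6, 0.1]), array([-1. , -2.5]), array([0.9, 0.6]), array([ 1.3, -2.4]), array([ 0.1, -0.6]), array([-1.3, -2.6]), array([ 0. , -0.4]), array([-1.5, -2.5])]
1.17 [array([0.6, 0.5]), array([ 0.5, -2.5]), array([0.4, 0.9]), array([ 0.9, -2.2]), array([ 0.1, -0.2]), array([-0.9, -2.6]), array([0., 0.]), array([-1. , -2.6])]
1.56 [array([0.8, 0.8]), array([ 0.6, -2.2]), array([1.3, 1.5]), array([ 0.9, -1.8]), array([0.1, 0.2]), array([-0.7, -2.3]), array([0. , 0.4]), array([-0.7, -2.3])]
1.95 [array([0.4, 1.4]), array([ 0.6, -1.9]), array([0.6, 1.7]), array([ 0.9, -1.4]), array([0.1, 0.5]), array([-0.2, -2.3]), array([0. , 0.8]), array([-0.4, -2. ])]
2.34 [array([0.8, 1.6]), array([ 0.6, -1.4]), array([-0.6,  2. ]), array([ 0.9, -1. ]), array([0.1, 0.9]), array([-0. , -2.1]), array([0. , 1.2]), array([-0.2, -1.8])]
2.73 [array([0.8, 1.9]), array([ 0.5, -1. ]), array([-1.1,  2.3]), array([ 0.9, -0.6]), array([0.1, 1.3]), array([-0. , -1.7]), array([0. , 1.6]), array([ 0. , -1.6])]
3.12 [array([0.8, 2.3]), array([ 0.6, -0.6]), None, array([ 0.9, -0.2]), array([0.1, 1.7]), array([ 0.1, -1.4]), array([0., 2.]), array([ 0. , -1.2])]
```

```bash
python3 - <<'E'
from h import *
p=sensors.state()["tool_pos"];R=sensors.state()["ee_rot"]
arm.move_straight([p[0],p[1],430],v=250)
arm.goto([430,119,380],Rd(0))
arm.move_straight([425,140,290],v=200)
np.save("c1.npy",viewer.calibration("wrist")["world_to_cam"]);a=viewer.grab_frame("wrist")[:,:,::-1]
arm.goto([505,410,290],Rd(0))
np.save("c2.npy",viewer.calibration("wrist")["world_to_cam"]);b=viewer.grab_frame("wrist")[:,:,::-1]
cv2.imwrite("pics/w1.png",a);cv2.imwrite("pics/w2.png",b)
cv2.imwrite("pics/w12.png",cv2.resize(np.hstack([a,b]),(800,300)))
c=viewer.calibration("wrist");print(c["cx"],c["cy"],sensors.state()["clock"],sensors.state()["contact_force"])
E
```

```text
256.46705589251184 186.29123620690936 5.5333 [0.02187639 0.15774631 0.20289835]
```

View pics/w12.png

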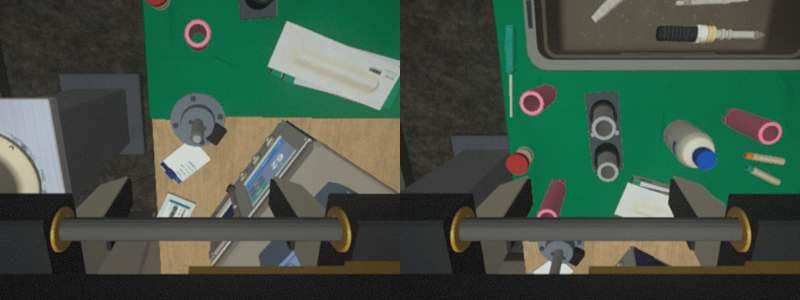

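The left half (stand view) has the stand at about w1 (256,154). The right half shows the long sleeve's top at w2 (260,164) and the short one at (265,220). I'll enlarge both.

```bash
python3 - <<'E'
import cv2,numpy as np
a=cv2.imread("pics/w1.png");b=cv2.imread("pics/w2.png")
f=lambda i,x,y,w,h,k:cv2.resize(i[y:y+h,x:x+w],None,fx=k,fy=k,interpolation=cv2.INTER_CUBIC)
cv2.imwrite("pics/w12c.png",np.hstack([f(a,215,110,80,120,5),f(b,220,110,80,120,5)]))
E
```

```text
(no output)
```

View pics/w12c.png

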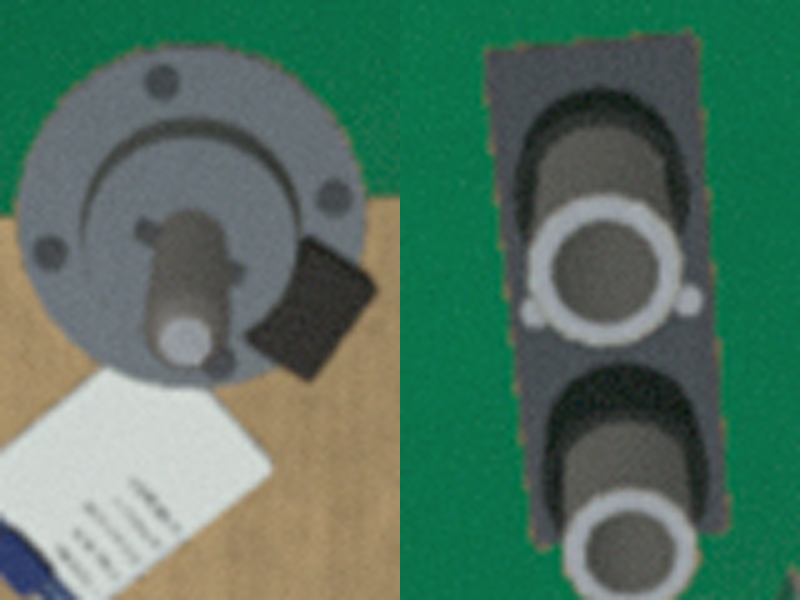

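```bash
python3 - <<'E'
from h import *
c=viewer.calibration("wrist")
c1=dict(c,world_to_cam=np.load("c1.npy"));c2=dict(c,world_to_cam=np.load("c2.npy"))
w1=lambda x,y,z:onz("w",215+x/5,110+y/5,z,c1);w2=lambda x,y,z:onz("w",220+(x-400)/5,110+y/5,z,c2)
e1,e2=w1(148,232,45),w1(235,271,45);print("pin",e1,e2,(e1+e2)/2,np.arctan2(*(e2-e1)[1::-1]))
print("shaft w",w1(185,342,130),"top",onz("top",256.6,228.6,130),"housing",w1(191,238,35))
L=w2(605,270,132);S=w2(631,550,97);print("long w",L,"top",onz("top",167.7,201.8,132),"short",S)
o1,d1=ray("w",252,178.4,c1)
print("proj", proj("scene",w1(185,342,130)),proj("top",w1(185,342,130)))
E
```

```text
pin [410.96961714 127.33246855  45.        ] [433.88126775 116.79676485  45.        ] [422.42544244 122.0646167   45.        ] -0.43100704627873715
shaft w [421.68979561 121.94314396 130.        ] top [418.53004888 119.22131444 130.        ] housing [422.1705463  123.47352033  35.        ]
long w [511.78573291 406.85827571 132.        ] top [508.42943348 402.20558212 132.        ] short [518.87183421 327.58613987  97.        ]
proj [291.97063696 192.21951602] [255.72655201 227.61601261]
```

```bash
python3 - <<'E'
from h import *
claw.command_gripper(70)
arm.goto([511,405.3,180],Rd(0))
print(arm.move_straight([511,405.3,93],v=100,f_stop=15))
claw.command_gripper(20,force=40)
s=sensors.state();print(s["grip_width"],s["gripper_force"],s["contact_force"],s["tool_pos"],s["clock"])
if s["grip_width"]>30:
    arm.move_straight([511,405.3,240],v=120)
    s=sensors.state();print(s["grip_width"],s["contact_force"],s["tool_pos"],s["ft_torque"])
    np.save("c3.npy",viewer.calibration("wrist")["world_to_cam"])
    a=viewer.grab_frame("scene")[:,:,::-1];b=viewer.grab_frame("wrist")[:,:,::-1]
    cv2.imwrite("pics/s3.png",a);cv2.imwrite("pics/w3.png",b)
    u,v=np.int32(proj("scene",[511,405,200]));print(u,v)
    f=lambda i,x,y,w,h,k:cv2.resize(i[y:y+h,x:x+w],None,fx=k,fy=k,interpolation=cv2.INTER_CUBIC)
    cv2.imwrite("pics/c3.png",np.hstack([f(a,u-25,v-35,50,75,8),f(b,206,160,100,150,4)]))
E
```

```text
False
30.0290145053328 39.99898513779044 [-0.49782358 -0.63260606  0.2523183 ] [510.97514608 405.37099964  93.07330125] 8.3833
29.712963337712882 [-0.34352794 -0.24673387 -2.25224794] [510.73565887 404.79751056 238.93862055] [-0.04373278 -0.11539344 -0.05079623]
175 184
```

View pics/c3.png

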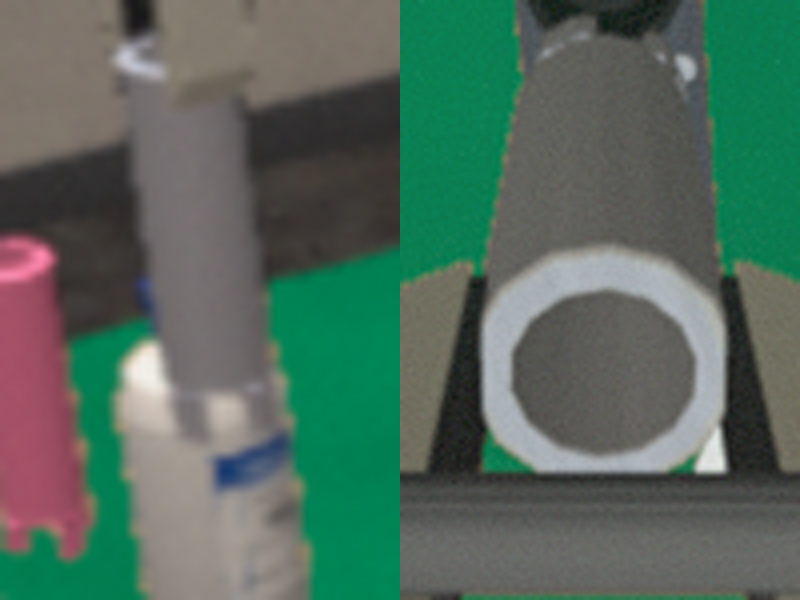

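The crop shows the sleeve gripped, its top ring centred at wrist px (257,252), which puts it about 2.5 mm toward +y of the grasp. The notches show at the lower rim in both views, so I'll enlarge that.

```bash
python3 - <<'E'
from h import *
a=cv2.imread("pics/s3.png");b=cv2.imread("pics/w3.png")
f=lambda i,x,y,w,h,k:cv2.resize(i[y:y+h,x:x+w],None,fx=k,fy=k,interpolation=cv2.INTER_CUBIC)
cv2.imwrite("pics/c4.png",cv2.convertScaleAbs(np.hstack([f(a,165,180,24,36,16)[:500],f(b,232,155,50,63,8)[:500]]),alpha=1.5))
c=dict(viewer.calibration("wrist"),world_to_cam=np.load("c3.npy"))
z=158;C=np.array([510.7,407.3])
for d in range(0,360,45):
  p=np.r_[C+17*np.array([np.cos(np.radians(d)),np.sin(np.radians(d))]),z]
  print(d,((proj("w",p,c)-[232,155])*8+[384,0]).round(),((proj("scene",p)-[165,180])*16).round())
E
```

```text
0 [735. 209.] [138. 281.]
45 [689.  97.] [ 77. 315.]
90 [571.  49.] [ 77. 355.]
135 [454.  97.] [139. 376.]
180 [408. 209.] [227. 366.]
225 [457. 318.] [288. 331.]
270 [572. 363.] [286. 292.]
315 [686. 319.] [224. 272.]
```

View pics/c4.png

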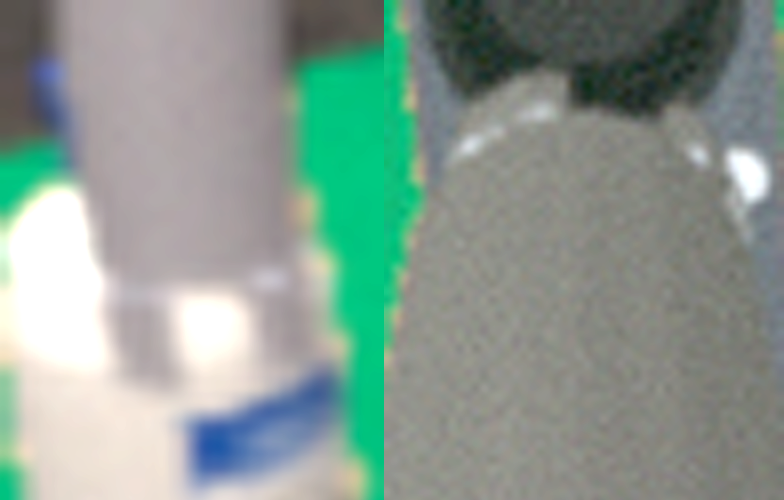

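The wrist crop shows a notch gap from x 568 to 667 on the +y rim, so that notch points to about 72°. The scene gap (178–252) gives about 71°. The pin heads −24.7°, so turning the sleeve −7° should align it. First I'll check clearance to the monitor.

```bash
python3 - <<'E'
from h import *
def tri(r):
    A=sum(np.eye(3)-np.outer(d,d) for o,d in r);b=sum((np.eye(3)-np.outer(d,d))@o for o,d in r);return np.linalg.solve(A,b)
c1=dict(viewer.calibration("wrist"),world_to_cam=np.load("c1.npy"))
w=ray("w",285*1.28,122*1.28,c1);t=ray("top",316,98)
for h in(0,100,150,200):print(h,onz("w",285*1.28,122*1.28,h,c1),onz("w",210*1.28,255*1.28,h,c1),onz("top",256,184,h),proj("scene",onz("w",285*1.28,122*1.28,h,c1)))
E
```

```text
0 [583.78971119 117.69905667   0.        ] [ 4.47763794e+02 -1.80873867e+02  5.68434189e-14] [581.30401103 115.2340392    0.        ] [260.44344408 210.29660536]
100 [550.69226785 139.71734727 100.        ] [443.24615858 -96.12373049 100.        ] [566.43410476 117.73947377 100.        ] [259.61315291 186.89674987]
150 [534.14354618 150.72649258 150.        ] [440.98734101 -53.74866223 150.        ] [558.99915163 118.99219105 150.        ] [259.15348966 173.94219366]
200 [517.59482451 161.73563788 200.        ] [438.72852344 -11.37359398 200.        ] [551.5641985  120.24490834 200.        ] [258.65974728 160.02719538]
```

```bash
cat >> h.py <<'E'
C=np.array([421.5,121.6])
def pose(z,yaw,C=C): return [C[0]+2.5*np.sin(yaw),C[1]-2.5*np.cos(yaw),z],Rd(yaw)
def rep(m=""):
    s=sensors.state();print(m,s["tool_pos"].round(1),np.round(s["contact_force"],1),np.round(s["ft_torque"],2),round(s["grip_width"],1),round(s["clock"],1))
E
python3 - <<'E'
from h import *
y=-0.115
p,R=pose(243,y);arm.move_straight(p,rot=R,v=150);rep()
for z,v in((200,60),(165,60),(140,50),(116,30)):
    h=arm.move_straight(pose(z,y)[0],v=v,f_stop=12);rep((z,h))
    if h:break
a=viewer.grab_frame("scene")[:,:,::-1];cv2.imwrite("pics/s5.png",a);cv2.imwrite("pics/s5c.png",cv2.resize(a[130:260,230:360],(600,600),interpolation=3))
E
```

```text
[421.3 119.6 243.1] [-0.3 -0.2 -0.8] [-0.01 -0.   -0.04] 30.0 12.0
(200, False) [421.4 119.4 200.2] [-0.7 -0.1 -2.4] [-0.   -0.11  0.05] 29.7 12.9
(165, False) [421.2 119.4 165. ] [ 0.7  0.1 -0.9] [-0.05 -0.12  0.  ] 29.8 13.6
(140, False) [421.1 119.3 139.9] [-0.5  0.3 -2.9] [ 0.13  0.02 -0.04] 30.0 14.3
(116, False) [421.2 119.6 116.2] [-2.2  1.5  2.8] [0.57 0.64 0.  ] 29.8 15.2
```

View pics/s5c.png

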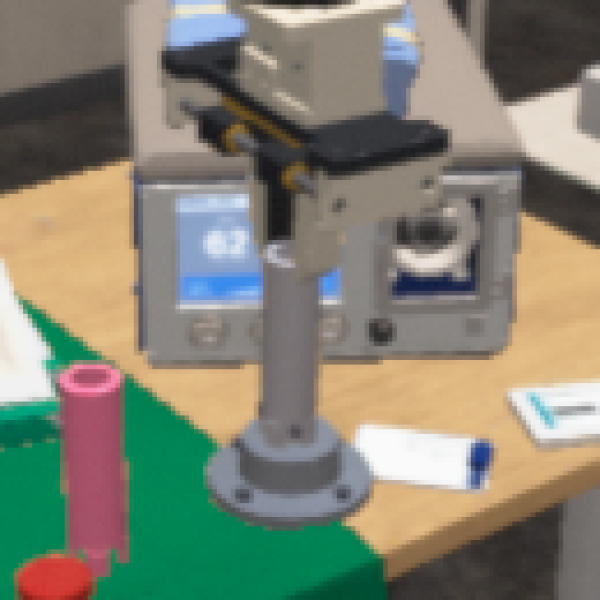

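The sleeve is over the pin: the pin end shows in a notch at crop (295,432), and the rim is at the housing. I'll press it home, release and retreat upward.

```bash
python3 - <<'E'
from h import *
y=-0.115
h=arm.move_straight(pose(108,y)[0],v=20,f_stop=18);rep(h)
claw.command_gripper(70);rep()
p=sensors.state()["tool_pos"]
arm.move_straight([p[0],p[1],240],v=100);arm.wait(.3);rep()
arm.move_straight([425,140,290],rot=Rd(0),v=150)
c=viewer.calibration("wrist");b=viewer.grab_frame("wrist")[:,:,::-1];a=viewer.grab_frame("scene")[:,:,::-1]
f=lambda i,x,y,w,h,k:cv2.resize(i[y:y+h,x:x+w],None,fx=k,fy=k,interpolation=cv2.INTER_CUBIC)
cv2.imwrite("pics/s6c.png",np.hstack([f(a,260,170,66,100,6),f(b,215,110,66,100,6)]))
for z in(155,168):print([((proj("w",[421.8+dx,122,z],c)-[215,110])*6+[396,0]).round() for dx in(-17,0,17)],((proj("scene",[421.8,122,z-120])-[260,170])*6).round())
rep()
E
```

```text
True [421.3 120.5 115.9] [-2.2  0.5  8.7] [0.   0.6  0.04] 29.7 15.5
 [420.2 120.5 115.1] [-0.8 -0.4 -0.5] [ 0.02 -0.07  0.04] 70.0 16.3
 [420.  120.6 239.8] [0.1 0.2 0.7] [ 0.01 -0.08 -0.02] 69.5 18.0
[array([519., 449.]), array([621., 449.]), array([723., 449.])] [189. 318.]
[array([514., 473.]), array([620., 473.]), array([726., 473.])] [190. 294.]
 [424.3 139.1 288.9] [0.1 0.1 0.2] [ 0.04 -0.15  0.07] 69.8 18.6
```

View pics/s6c.png

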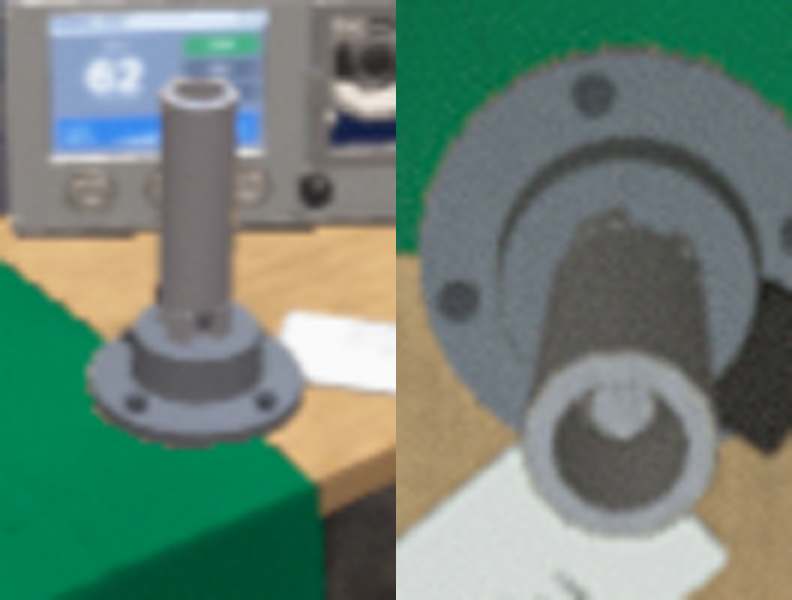

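The sleeve is home. Its top ring centre is at (621,444), against a predicted 449 for home and 473 if it were stopped on the pin. The pin shows inside the notch at (203,320), and the gripper is clear.

```bash
python3 -c "
from rig import *
print(order.hand_in())"
```

```text
the job is handed in; nothing more can be done
None
```

The long sleeve is pressed home over the pin on the spindle stand and released. I handed the job in with the robot's clock at about 19 s of the 51 s allowed; the hand-in returned no verdict.

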